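# Latch the bayonet lid on a core-sample canister

## Task

Close the core-sample canister: pick up its loose bayonet lid by the grip bar, fit the two lugs through the slots in the canister's mouth, push the lid down gently against the spring and turn it clockwise (seen from above) to the stop so that, let go, it springs up into its latch and stays locked. Do not force it on the rim or against the stop, and leave the jar, hammer and collar where they are.

Things in the scene. Friction and masses are not known exactly. Their poses are not given: they have to be found in the camera images.
- canister: Fixed upright aluminium canister, 104 mm diameter, open mouth 130 mm above the table, on a dark 130 mm square plate. Origin: centre of the plate's underside, on the table; z up the axis; x towards one of the two entry slots. The lip, stop and bottom are rigid: never press the lid on the canister with more than 30 N.
- mouth (a point): Centre of the mouth in the plane of the rim, 130 mm above the canister's origin; axes as the canister's. Inside the rim, flush with it, is a steel lip of 70 mm inner diameter, 9 mm deep along the track, broken by two entry slots half a turn apart.
- slot (a point): Middle of one entry slot, at rim height, 40.5 mm from the axis on the canister's +x; the other faces it on -x. Each slot is 17 mm wide and reaches out to the wall, 92 mm across both.
- seat (a joint): Spring seat inside the mouth, m pressed down (0 to 0.009): at 0 its rubber face is 9 mm below the rim, at 0.009 it is at its rigid bottom, 18 mm below. It takes 6 N to start it and 0.6 N more per mm.
- track (a point): On the axis 15 mm below the rim: the lid turns only with its underside 15 to 18 mm below the rim, clockwise from above. The stop is 0.90 to 1.31 rad from the slots, different each time, hidden: feel it. In the last 0.10 rad before it the lip has a notch 4 mm high: let go there, the lid rises to 11 mm below the rim, locked. Elsewhere it stays 15 mm below, not locked.
- lid: Loose bayonet lid, 0.16 to 0.26 kg, upright on the table: aluminium plug 66 mm diameter, 24 mm high; at its foot two steel lugs on its +x and -x sides (13 mm wide, 6 mm high, 86 mm over both tips); on top a black grip bar in line with the lugs, 60 mm long (x), 14 mm wide (y), 30 mm high. Origin: centre of the underside; z up. Half a turn makes no difference.
- lid_grip (a point): Point on the lid's axis in the grip bar, 45 mm above the lid's underside: a good TCP point with the fingers closing along the lid's y; axes as the lid's.
- jar: Bystander: small closed jar, 56 mm diameter, 85 mm high; origin at the centre of its underside. Leave alone.
- hammer: Bystander: hammer lying on the table beside the work, about 0.3 m long. Leave alone.
- collar: Bystander: plain steel ring, 68 mm diameter, 8 mm high, lying flat; origin at the centre of its underside. Leave alone.

How it is judged:
By the outcome, as a careful person would: the job done as asked, in the order asked, and still so for the second after the job is handed in, with the robot touching nothing.
It also fails if it takes over 64 s, if anything falls off the work surface, if the arm or the gripper's body presses on something with over 40 N, if the wrist force passes 120 N, or if a joint passes its speed limit or range.

## Robot

A 6-joint arm with a two-finger parallel gripper is mounted at the origin on the work surface. World frame = base frame: x ahead of the robot, y to its left, z up, the work surface at z = 0. Lengths are in m, angles in degrees, forces in N, time in s.
With the tool pointing down it reaches from about 0.325 to 0.775 m from the base axis. Payload 9.3 kg.
Tool frame: the origin (TCP) lies between the finger pads, 19 mm behind the fingertips; this is the grasp point; z points along the fingers, y is the line along which they close (so a half turn about z gives the same grasp; the last joint's range is limited). The gripper opens to 85 mm and grips with 20 to 120 N. Pads are 22 mm wide; open, the fingers measure 114 mm over their backs; the gripper's body (76 mm by 85 mm) begins 54 mm behind the grasp point. The pads swing forward as they close: fully open they stand 13 mm farther back than shut.
Start: joints at [-81.681, 14.817, 1.232, 76.415, 0, 81.257], TCP at [0.161, -0.526, 0.25] pointing down, gripper open.
Joint ranges: [-174.27, 174.27], [-52.1, 104.24], [-59.71, 78.15], [-110.17, 111.67], [-87.03, 83.33], [-180, 180]. Speed limits (degrees/s): [127.2, 127.2, 159.86, 180, 180, 180].

## Interface

Orientations are given as [roll, pitch, yaw] about the fixed x, y, z axes, in that order (R = Rz(yaw) Ry(pitch) Rx(roll)).
In Python, from plant import r gives the robot as it stands.
- The arm moves only by the tool apply_moves, never from a script. Its argument "targets" is a list that holds one entry, the list of rows, each a list of 6 numbers: the shift along the tool's x, y, z in units of 50 mm (1.0 is 50 mm), then the turn, a rotation vector about the tool's x, y, z in rad. A call has 1 to 20 rows; each row is the pose to reach, as a shift and turn from the pose commanded when the call began, along the tool's axes at that moment; what a row does not reach only later rows make up. A row lasts 1/8 s, in which the tool goes at most 62.5 mm and 10.7 degrees, less where a joint would pass 70% of its speed; a pose out of reach is approached as far as the arm can. A call with a gripper value outside its range is refused whole. "jaw" is the finger opening in mm, from 0 to 85.4, set as the call begins (left out, the last holds). The fingers move at their own pace and stop on an object; the grip force is fixed at half the most. Time passes only in rows, so rows that repeat a pose let the fingers close. It gives the time, the measured TCP pose, the force, the opening and the grip force at its end, in the units of the state.
- r.read_state(): the state, without advancing time (a new reading comes with each control period).
- r.grab_frame(name): name is "side" or "top"; returns a dict with "frame" (480x640x3 uint8, red, green, blue), "fovy" (degrees; the focal length in pixels is half the picture's height over the tangent of half this angle, whatever the lens; pixels are square), "cx", "cy" (the principal point, pixels), "pose" (4x4, takes a point from camera to world coordinates). Camera axes: x right, y down, z forward; pixel columns grow to the right and rows downward; lengths in m; the calibration is good to about 2 mm. A picture is of the moment at which its call begins. There is no depth.
- r.sign_off(): hands the job in; it is judged then, once.
The state is a dict: "t": time; "q": joint angles; "qd": joint speeds; "effort": joint torques, N m; "tcp_pos": TCP position; "orientation": TCP orientation; "wrist_force": force on the tool from outside, world axes, zero at the start; "wrist_torque": the same for the moment, N m; "finger_gap": opening from 0.0 (shut) to 1.0 (fully open); "gripper_force": force on a finger pad.
Only numpy, scipy, OpenCV 4.12 (cv2) and the standard library are available. Lean on these libraries where they do the work, as an engineer would, in place of code of your own. Each camera call takes 0.05 s, during which the arm holds its last target. There are 200 camera calls.

## Working session

There is one attempt and no reset: what is moved stays moved. The work goes in short steps, Python scripts to look and compute and a tool call to move; the robot and the scene stay as the last step left them, time stands still between calls to the robot, and variables do not carry over. Pictures are saved under pics/ and viewed, at most 10 in all, crops included, and the job is handed in when it is done.

Besides the shell and the picture viewer there is one more tool, called after "Emit:" as name(argument=value, ...), one argument or row to a line, values as JSON. apply_moves: Moves the arm, as the interface text tells. Its arguments: {"type":"object","properties":{"targets":{"type":"array"},"jaw":{"type":"number"}},"required":["targets"]}

```bash
mkdir -p pics
python3 - <<'E'
from plant import r
import cv2,numpy as np
print(r.read_state())
for n in("top","side"):
    f=r.grab_frame(n);cv2.imwrite(f"pics/{n}0.png",f["frame"][:,:,::-1]);print(n,f["fovy"],f["cx"],f["cy"],np.round(f["pose"],4).tolist())
E
```

```text
{'t': 0.0, 'q': array([-8.16813764e+01,  1.48514554e+01,  1.18930617e+00,  7.64152235e+01,
       -6.93589436e-04,  8.12556071e+01]), 'qd': array([ 0.05241791,  0.03188617, -0.00178162,  0.03143432,  0.0632269 ,
        0.13201154]), 'effort': array([ 4.56938687e-04, -5.55644846e+01,  3.44525349e+01,  1.40145430e-02,
       -8.11913446e-05,  9.64041860e-07]), 'tcp_pos': array([ 0.16132802, -0.5255401 ,  0.24935646]), 'orientation': array([-1.79923421e+02, -1.10771909e-02,  1.70630096e+01]), 'wrist_force': array([0.81760607, 0.38983785, 0.63766186]), 'wrist_torque': array([-0.05709913, -0.04833028, -0.01971482]), 'gripper_force': 0.0, 'finger_gap': 0.9990415942231579}
top 42.12904252188892 311.54024890636356 242.88427688525852 [[0.0089, -0.9844, 0.1756, 0.3063], [-1.0, -0.0087, 0.0019, -0.002], [-0.0004, -0.1756, -0.9845, 1.6183], [0.0, 0.0, 0.0, 1.0]]
side 55.32518558814133 325.3445454454928 241.79002260071218 [[0.9274, -0.1922, 0.3209, 0.3084], [-0.374, -0.4907, 0.787, -0.7413], [0.0062, -0.8499, -0.5269, 0.594], [0.0, 0.0, 0.0, 1.0]]
```

View pics/top0.png

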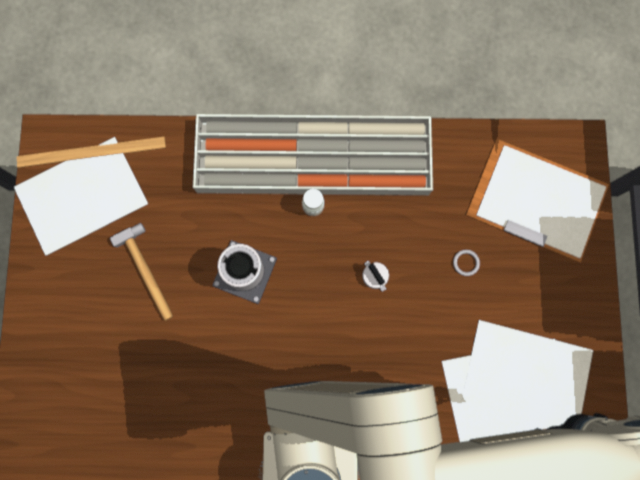

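View pics/side0.png

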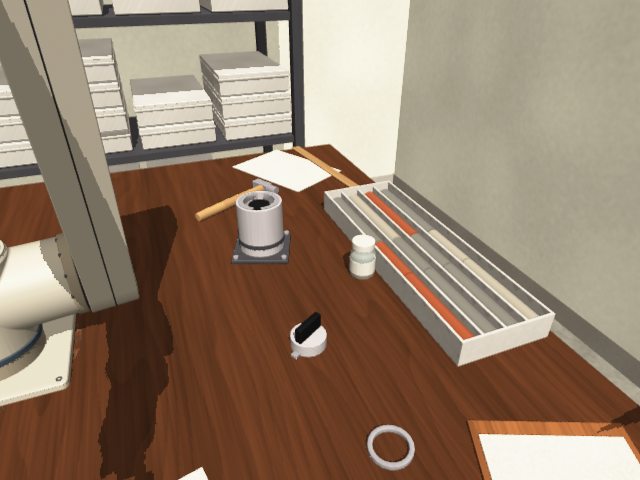

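The top view shows the canister mouth at about (240,266), the lid at (376,275), the jar at (313,202) and the collar at (467,263). In the side view, the mouth is at (260,203) and the lid bar at (308,328). I'll zoom in on the mouth and lid next.

Run:
```python
import cv2,numpy as np
t=cv2.imread("pics/top0.png");s=cv2.imread("pics/side0.png")
c=lambda im,x,y,h,v:cv2.resize(im[y-v:y+v,x-h:x+h],(400,300),interpolation=cv2.INTER_CUBIC)
m=np.vstack([np.hstack([c(t,242,270,40,30),c(t,376,275,40,30)]),np.hstack([c(s,260,205,40,30),c(s,308,335,40,30)])])
cv2.imwrite("pics/zoom0.png",m)
```

```text
(no output)
```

View pics/zoom0.png

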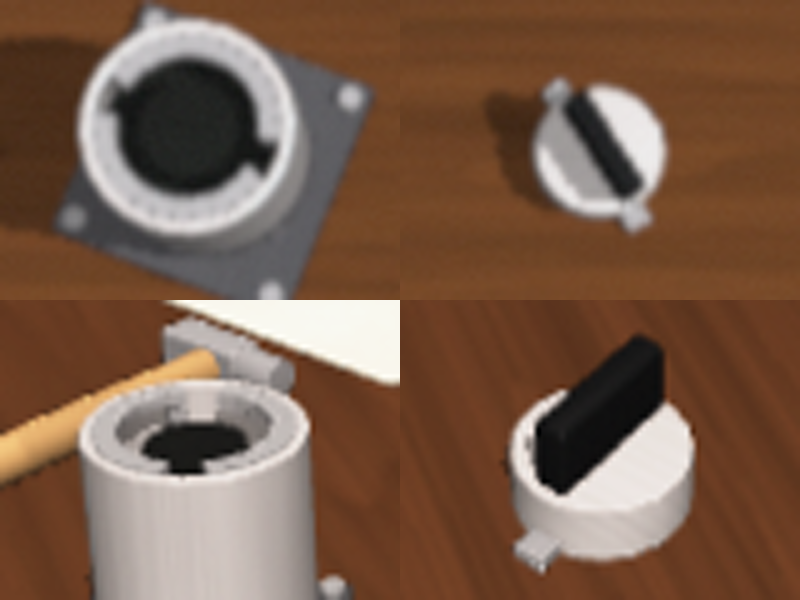

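The zoom shows the rim circle centred near (240,266) in the top view. The slots run at about 20° in the image, with tips near (225.6,260) and (255.6,271). The lid's lugs are near (367.4,263.4) and (383.2,288.4). Next I'll fit these and cast rays.

```bash
cat > h.py <<'E'
import cv2,numpy as np
def ray(f,u,v):
    F=240/np.tan(np.radians(f["fovy"]/2));P=np.array(f["pose"])
    return P[:3,3],P[:3,:3]@np.array([(u-f["cx"])/F,(v-f["cy"])/F,1])
def onz(f,u,v,z):
    o,d=ray(f,u,v);return (o+d*(z-o[2])/d[2])[:2]
def proj(f,p):
    F=240/np.tan(np.radians(f["fovy"]/2));P=np.array(f["pose"]);c=P[:3,:3].T@(np.array(p)-P[:3,3])
    return c[:2]/c[2]*F+[f["cx"],f["cy"]]
def circ(pts):
    p=np.array(pts);A=np.c_[2*p,np.ones(len(p))]
    s=np.linalg.lstsq(A,(p**2).sum(1),rcond=None)[0];return s[:2],np.sqrt(s[2]+s[:2]@s[:2])
def blobs(mask,x0,y0,x1,y1):
    m=np.zeros_like(mask,np.uint8);m[y0:y1,x0:x1]=mask[y0:y1,x0:x1]
    n,l,s,c=cv2.connectedComponentsWithStats(m);return [(s[i,4],c[i].round(2),l==i) for i in range(1,n) if s[i,4]>8]
E
python3 - <<'E'
from plant import r
from h import *
Z={"top":(240,266,376,275),"side":(260,203,308,335)}
for n in Z:
    f=r.grab_frame(n);a=f["frame"];g=cv2.cvtColor(a,cv2.COLOR_RGB2GRAY).astype(np.float32)
    hsv=cv2.cvtColor(a,cv2.COLOR_RGB2HSV)
    # rim outer: scan world circles radially in rim plane, strongest drop
    def scan(c0,z,r0,r1,sgn,angs):
        pts=[]
        for t in np.radians(angs):
            rr=np.arange(r0,r1,.0002);uv=np.array([proj(f,[c0[0]+q*np.cos(t),c0[1]+q*np.sin(t),z]) for q in rr],np.float32)
            v=cv2.remap(g,uv[:,:1],uv[:,1:],cv2.INTER_LINEAR).ravel();v=cv2.GaussianBlur(v[:,None],(1,9),0).ravel()
            d=sgn*np.gradient(v);k=d.argmax();pts.append([c0[0]+rr[k]*np.cos(t),c0[1]+rr[k]*np.sin(t)])
        return pts
    def fit(c0,z,r0,r1,sgn):
        for _ in range(3):
            p=np.array(scan(c0,z,r0,r1,sgn,range(0,360,6)))
            for _ in range(4):
                c,R=circ(p);e=abs(np.hypot(*(p-c).T)-R);p=p[e<max(.0012,2*np.median(e))]
            c0=c
        return c.round(4),R.round(4),len(p)
    c=onz(f,Z[n][0],Z[n][1],.13)
    print(n,"rim",fit(c,.13,.045,.06,-1),"lip",fit(c,.13,.029,.0395,1))
    c=onz(f,Z[n][2],Z[n][3],.024)
    print(n,"lid top",fit(c,.024,.026,.04,-1))
    x,y=Z[n][2:]
    blk=(hsv[:,:,2]<60)
    b=max(blobs(blk,x-20,y-25,x+20,y+25),key=lambda b:b[0])
    ys,xs=np.nonzero(b[2]);pts=np.c_[xs,ys].astype(np.float32)
    print("bar",b[:2],cv2.minAreaRect(pts),"centre@.05",onz(f,*b[1],.054))
    if n=="top":
        # weighted PCA of bar on z=.054
        w=np.array([onz(f,*q,.054) for q in pts]);C=np.cov(w.T);ev,V=np.linalg.eigh(C);print("bar yaw",np.degrees(np.arctan2(V[1,1],V[0,1])))
        for (a_,b_,z) in [((225.4,259.8),(255.6,270.8),.125),((367.2,263.2),(383.0,288.2),.006)]:
            p,q=onz(f,*a_,z),onz(f,*b_,z);d=q-p;print("line",p,q,(p+q)/2,np.degrees(np.arctan2(d[1],d[0])),np.hypot(*d))
E
```

```text
top rim (array([0.5164, 0.1754]), np.float64(0.0522), 58) lip (array([0.5165, 0.1752]), np.float64(0.0339), 50)
top lid top (array([ 0.5089, -0.1645]), np.float64(0.0332), 46)
bar (np.int32(101), array([375.69, 273.75])) ((375.6441345214844, 273.72650146484375), (21.39832305908203, 4.601789951324463), 57.528804779052734) centre@.05 [ 0.50750579 -0.16184167]
bar yaw -148.259393058322
line [0.52919331 0.20917483] [0.5029882  0.13534869] [0.51609076 0.17226176] -109.5426807030981 0.07833905292532747
line [ 0.54124433 -0.14481797] [ 0.47609371 -0.18536201] [ 0.50866902 -0.16508999] -148.10547827195614 0.0767360550996532
side rim (array([0.5171, 0.1708]), np.float64(0.0519), 43) lip (array([0.5171, 0.1609]), np.float64(0.0352), 60)
side lid top (array([ 0.5102, -0.1675]), np.float64(0.0326), 48)
bar (np.int32(443), array([307.49, 327.28])) ((307.3674011230469, 327.314697265625), (14.074312210083008, 35.270565032958984), 47.290611267089844) centre@.05 [ 0.5043239  -0.18233318]
```

```bash
cat > m.py <<'E'
import json,os,sys,numpy as np
from scipy.spatial.transform import Rotation as Ro
def load():
    if os.path.exists("cmd.json"): d=json.load(open("cmd.json"));return np.array(d[0]),Ro.from_quat(d[1])
    return np.array([.161,-.526,.25]),Ro.from_euler("xyz",[180,0,17.062],degrees=True)
def done(row):   # commit last row actually sent
    p,R=load();p=p+R.apply(np.array(row[:3])*.05);R=R*Ro.from_rotvec(row[3:])
    json.dump([p.tolist(),R.as_quat().tolist()],open("cmd.json","w"));print("cmd",p.round(4),R.as_euler("xyz",degrees=True).round(2))
def plan(xyz,dyaw=0):  # dyaw world deg
    p,R=load();s=R.inv().apply(np.array(xyz)-p)/.05
    print("row",s.round(3),"rz",round(-np.radians(dyaw),3))
E
python3 - <<'E'
from m import *
plan([.33,-.345,.25],97.4)
done([4.39,-2.42,0,0,0,-1.7])
plan([.5095,-.166,.15],97.3)
E
rm cmd.json
```

```text
row [ 4.293 -2.469 -0.   ] rz -1.7
cmd [ 0.3353 -0.3459  0.25  ] [180.     0.   114.46]
row [1.833 4.661 2.   ] rz -1.698
```

Emit:
apply_moves(
  targets=[
    [[4.39,-2.42,0,0,0,-1.7],[4.39,-2.42,0,0,0,-1.7],[4.39,-2.42,0,0,0,-1.7],[4.39,-2.42,0,0,0,-1.7],[4.39,-2.42,0,0,0,-1.7],[4.39,-2.42,0,0,0,-1.7],[4.39,-2.42,0,0,0,-1.7],[4.39,-2.42,0,0,0,-1.7],[4.39,-2.42,0,0,0,-1.7],[4.39,-2.42,0,0,0,-1.7],[4.39,-2.42,0,0,0,-1.7]],
  ],
  jaw=40,
)

```text
t: 1.58
tcp_pos: [0.3357, -0.3457, 0.2499]
orientation: [-180.0, -0.0, 114.2]
wrist_force: [0.1, -0.2, 0.4]
finger_gap: 0.468
gripper_force: 0.0
```

Emit:
apply_moves(
  targets=[
    [[1.83,4.66,2.0,0,0,-1.697],[1.83,4.66,2.0,0,0,-1.697],[1.83,4.66,2.0,0,0,-1.697],[1.83,4.66,2.0,0,0,-1.697],[1.83,4.66,2.0,0,0,-1.697],[1.83,4.66,2.0,0,0,-1.697],[1.83,4.66,2.0,0,0,-1.697],[1.83,4.66,2.0,0,0,-1.697],[1.83,4.66,2.0,0,0,-1.697],[1.83,4.66,2.0,0,0,-1.697],[1.83,4.66,2.0,0,0,-1.697],[1.83,4.66,2.0,0,0,-1.697]],
  ],
)

```text
t: 3.08
tcp_pos: [0.5099, -0.166, 0.15]
orientation: [-180.0, -0.0, -148.5]
wrist_force: [0.4, -0.3, -0.8]
finger_gap: 0.469
gripper_force: 0.0
```

Run:
```python
from m import *
from h import *
from plant import r
done([4.39,-2.42,0,0,0,-1.7]);done([1.83,4.66,2.0,0,0,-1.697])
s=r.read_state();print(s["tcp_pos"],s["orientation"],s["q"].round(1))
for n in("side","top"):
    f=r.grab_frame(n);cv2.imwrite(f"pics/{n}1.png",f["frame"][:,:,::-1])
s=cv2.imread("pics/side1.png");t=cv2.imread("pics/top1.png")
c=lambda im,x,y:cv2.resize(im[y-75:y+75,x-50:x+50],(400,600),interpolation=cv2.INTER_CUBIC)
cv2.imwrite("pics/z1.png",np.hstack([c(s,308,300),c(t,376,275)]))
```

```text
cmd [ 0.3353 -0.3459  0.25  ] [180.     0.   114.46]
cmd [ 0.5095 -0.1661  0.15  ] [-180.     0.  -148.3]
[ 0.50988965 -0.1659549   0.14998919] [-1.79998970e+02 -6.59006946e-04 -1.48477873e+02] [-27.   16.3 -11.7  62.   -0.  -58.5]
```

View pics/z1.png

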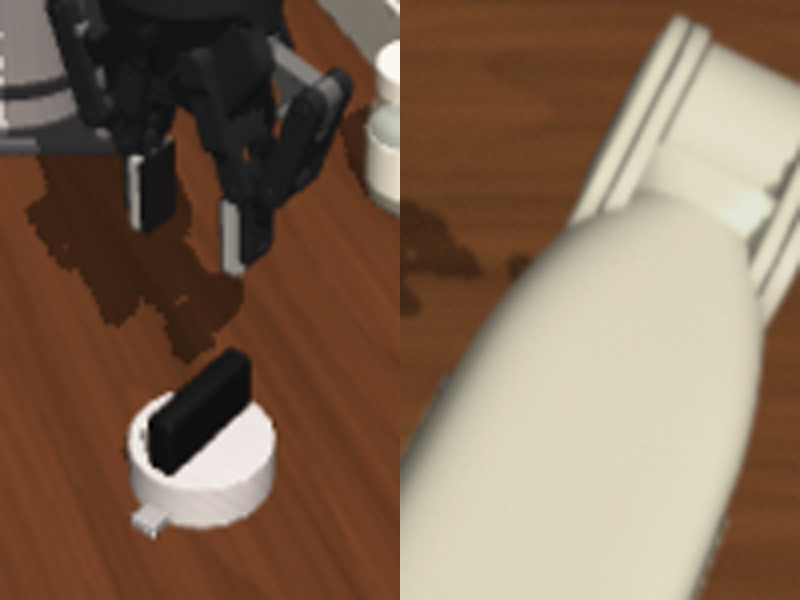

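The side view shows both fingers straddling the bar above the lid; the top view is blocked by the arm. I'll go down and grip.

Emit:
apply_moves(
  targets=[
    [[0,0,0.5,0,0,0],[0,0,1.0,0,0,0],[0,0,1.4,0,0,0],[0,0,1.7,0,0,0],[0,0,1.9,0,0,0],[0,0,2.0,0,0,0],[0,0,2.08,0,0,0],[0,0,2.08,0,0,0]],
  ],
)

```text
t: 4.18
tcp_pos: [0.51, -0.166, 0.0461]
orientation: [-180.0, 0.0, -148.3]
wrist_force: [-0.3, -0.0, -0.0]
finger_gap: 0.464
gripper_force: 0.0
```

Emit:
apply_moves(
  targets=[
    [[0,0,0,0,0,0],[0,0,0,0,0,0],[0,0,0,0,0,0],[0,0,0,0,0,0],[0,0,0,0,0,0],[0,0,0,0,0,0],[0,0,0,0,0,0],[0,0,0,0,0,0]],
  ],
  jaw=0,
)

```text
t: 5.18
tcp_pos: [0.5102, -0.1661, 0.0464]
orientation: [-180.0, 0.0, -148.3]
wrist_force: [0.0, 0.6, 6.7]
finger_gap: 0.153
gripper_force: 59.5
```

Emit:
apply_moves(
  targets=[
    [[0,0,-0.2,0,0,0],[0,0,-0.6,0,0,0],[0,0,-1.2,0,0,0],[0,0,-2.0,0,0,0],[0,0,-3.0,0,0,0],[0,0,-4.0,0,0,0],[0,0,-4.0,0,0,0],[0,0,-4.0,0,0,0]],
  ],
)

```text
t: 6.18
tcp_pos: [0.5094, -0.1657, 0.2453]
orientation: [179.9, -0.0, -148.3]
wrist_force: [-1.1, -0.5, -3.0]
finger_gap: 0.147
gripper_force: 58.9
```

Run:
```python
from m import *
from h import *
from plant import r
done([0,0,2.08,0,0,0]);done([0,0,-4,0,0,0])
plan([.5168,.173,.245],38.8)
for n in("top","side"):
    f=r.grab_frame(n);a=cv2.imread(f"pics/{n}0.png")
    hsv=cv2.cvtColor(a,cv2.COLOR_BGR2HSV)
    # grey plate: low saturation
    x,y=(244,272) if n=="top" else (262,240)
    m=(hsv[:,:,1]<70)
    for zz in (.008,):
        P=[]
        guess={"top":[(233,243),(272,259.4),(256,298),(216.4,283.4)],"side":[]}[n]
        g=cv2.cvtColor(a,cv2.COLOR_BGR2GRAY)
        for u,v in guess:
            u0,v0=int(u)-4,int(v)-4;w=g[v0:v0+9,u0:u0+9].astype(float);w=np.clip(w-130,0,None)
            yy,xx=np.mgrid[v0:v0+9,u0:u0+9];P.append(onz(f,(w*xx).sum()/w.sum(),(w*yy).sum()/w.sum(),zz))
        if P:
            P=np.array(P);print(P.round(4),P.mean(0).round(4))
            for i in range(4):
                d=P[(i+1)%4]-P[i];print(np.degrees(np.arctan2(d[1],d[0])).round(1),np.hypot(*d).round(4))
# slots dark tips, top view: lip annulus intensity at r=38..44 by angle
f=r.grab_frame("top");a=cv2.imread("pics/top0.png");g=cv2.cvtColor(a,cv2.COLOR_BGR2GRAY).astype(np.float32)
c=np.array([.5164,.1754]);ang=np.arange(0,360,1.)
v=np.zeros(360)
for q in np.arange(.037,.043,.001):
    uv=np.array([proj(f,[c[0]+q*np.cos(t),c[1]+q*np.sin(t),.13]) for t in np.radians(ang)],np.float32)
    v+=cv2.remap(g,uv[:,:1],uv[:,1:],cv2.INTER_LINEAR).ravel()/6
w=np.clip(np.median(v)-25-v,0,None)
for k in (70,250):
    i=np.arange(k-30,k+30)%360;print("slot",(w[i]*np.arange(k-30,k+30)).sum()/w[i].sum(),w[i].round(0).tolist())
```

```text
cmd [ 0.5095 -0.1661  0.046 ] [-180.     0.  -148.3]
cmd [ 0.5095 -0.1661  0.246 ] [-180.     0.  -148.3]
row [-3.688  5.695  0.02 ] rz -0.677
[[0.5847 0.206 ]
 [0.5499 0.1051]
 [0.4461 0.144 ]
 [   nan    nan]] [nan nan]
-109.1 0.1068
159.4 0.1108
nan nan
nan nan
slot 68.98643469357128 [0.0, 0.0, 0.0, 0.0, 0.0, 0.0, 0.0, 0.0, 0.0, 0.0, 0.0, 0.0, 0.0, 0.0, 0.0, 2.0, 13.0, 24.0, 37.0, 48.0, 57.0, 64.0, 68.0, 70.0, 71.0, 71.0, 71.0, 71.0, 71.0, 69.0, 69.0, 69.0, 69.0, 69.0, 69.0, 68.0, 67.0, 63.0, 54.0, 46.0, 37.0, 27.0, 15.0, 4.0, 0.0, 0.0, 0.0, 0.0, 0.0, 0.0, 0.0, 0.0, 0.0, 0.0, 0.0, 0.0, 0.0, 0.0, 0.0, 0.0]
slot 249.15009918194855 [0.0, 0.0, 0.0, 0.0, 0.0, 0.0, 0.0, 0.0, 0.0, 0.0, 0.0, 0.0, 0.0, 0.0, 0.0, 2.0, 16.0, 32.0, 49.0, 67.0, 84.0, 100.0, 111.0, 120.0, 125.0, 129.0, 132.0, 135.0, 136.0, 137.0, 136.0, 134.0, 132.0, 129.0, 123.0, 117.0, 109.0, 97.0, 84.0, 70.0, 55.0, 40.0, 25.0, 11.0, 1.0, 0.0, 0.0, 0.0, 0.0, 0.0, 0.0, 0.0, 0.0, 0.0, 0.0, 0.0, 0.0, 0.0, 0.0, 0.0]<stdin>:18: RuntimeWarning: invalid value encountered in scalar divide
```

Emit:
apply_moves(
  targets=[
    [[-0.5,0.8,0,0,0,-0.1],[-1.2,1.85,0,0,0,-0.2],[-1.8,2.8,0,0,0,-0.3],[-2.4,3.7,0,0,0,-0.4],[-3.0,4.6,0,0,0,-0.5],[-3.4,5.3,0,0,0,-0.6],[-3.69,5.7,0,0,0,-0.656],[-3.69,5.7,0.3,0,0,-0.656],[-3.69,5.7,0.6,0,0,-0.656],[-3.69,5.7,0.6,0,0,-0.656],[-3.69,5.7,0.6,0,0,-0.656]],
  ],
)

```text
t: 7.7
tcp_pos: [0.5172, 0.1727, 0.216]
orientation: [180.0, -0.0, -110.8]
wrist_force: [0.6, 0.6, -1.7]
finger_gap: 0.15
gripper_force: 58.9
```

Run:
```python
from m import *
from h import *
from plant import r
done([-3.69,5.7,.6,0,0,-.656])
s=r.read_state();print(s["tcp_pos"],s["orientation"],s["q"].round(1),s["wrist_force"])
for n in("side","top"):
    f=r.grab_frame(n);cv2.imwrite(f"pics/{n}2.png",f["frame"][:,:,::-1])
s=cv2.imread("pics/side2.png");t=cv2.imread("pics/top2.png")
c=lambda im,x,y,k:cv2.resize(im[y-75//k:y+75//k,x-50//k:x+50//k],(400,600),interpolation=cv2.INTER_CUBIC)
cv2.imwrite("pics/z2.png",np.hstack([c(s,260,180,1),c(t,240,266,1)]))
```

```text
cmd [0.5168 0.1733 0.216 ] [-180.      0.   -110.72]
[0.51724156 0.17273174 0.21600333] [ 1.79990040e+02 -8.68643165e-03 -1.10800667e+02] [  9.6  15.1  -3.4  71.5  -0.  -59.5] [ 0.6018759   0.62259226 -1.73738123]
```

View pics/z2.png

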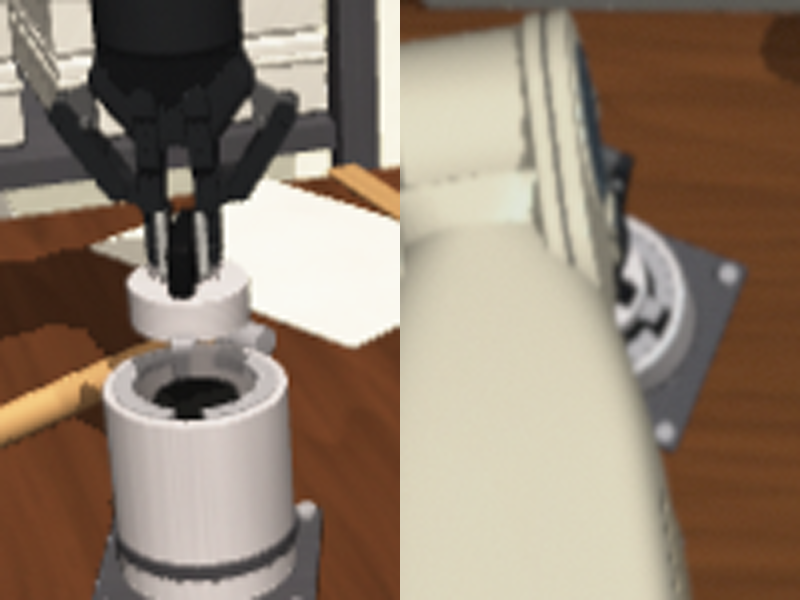

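The side view shows the lid held level above the mouth. Its front lug is near px (255,190) and the front slot near (257.5,208). I'll go lower and compare lug to slot from nearer.

Emit:
apply_moves(
  targets=[
    [[0,0,0.2,0,0,0],[0,0,0.4,0,0,0],[0,0,0.5,0,0,0],[0,0,0.5,0,0,0],[0,0,0.5,0,0,0]],
  ],
)

```text
t: 8.43
tcp_pos: [0.5172, 0.1736, 0.1911]
orientation: [-180.0, 0.0, -110.7]
wrist_force: [-0.5, 0.6, -2.3]
finger_gap: 0.152
gripper_force: 59.0
```

Run:
```python
from m import *
from h import *
from plant import r
done([0,0,.5,0,0,0])
s=r.read_state();T=s["tcp_pos"];yaw=s["orientation"][2];print(T,yaw)
f=r.grab_frame("side");a=f["frame"][:,:,::-1];cv2.imwrite("pics/side3.png",a)
x0,y0=222,160
cv2.imwrite("pics/z3.png",cv2.resize(a[y0:y0+60,x0:x0+80],(800,600),interpolation=cv2.INTER_CUBIC))
def zp(p):return ((proj(f,p)-[x0,y0]+.5)*10).round(1)
e=np.radians(yaw);X=np.array([np.cos(e),np.sin(e),0]);Y=np.array([-np.sin(e),np.cos(e),0])
b=T-[0,0,.0464]
print("lug face corners (top L,R; bottom L,R)",[zp(b+.043*X*1+k*.0065*Y+[0,0,h]) for h in(.006,0) for k in(1,-1)])
print("plug bottom extreme L/R",[zp(b+.033*np.array([c*.927,c*-.374,0])) for c in(-1,1)],"top",[zp(b+[0,0,.024]+.033*np.array([c*.927,c*-.374,0])) for c in(-1,1)])
for c in ([.5171,.1708,.13],[.5168,.173,.13]):
  for y in (69.2,):
    e=np.radians(y-180);X=np.array([np.cos(e),np.sin(e),0]);Y=np.array([-np.sin(e),np.cos(e),0])
    print("slot inner corners, outer corners",[zp(np.array(c)+R*X+k*.0085*Y) for R in(.035,.0452) for k in(1,-1)],"rim L/R",[zp(np.array(c)+.052*np.array([k*.927,k*-.374,0])) for k in(-1,1)])
```

```text
cmd [0.5168 0.1733 0.191 ] [-180.      0.   -110.72]
[0.51723817 0.17355524 0.19114522] -110.71382749624664
lug face corners (top L,R; bottom L,R) [array([369.5, 405.7]), array([308.8, 405.9]), array([371.4, 430.6]), array([311. , 430.9])]
plug bottom extreme L/R [array([214.3, 342.6]), array([509.5, 344.3])] top [array([204.6, 244.2]), array([503.5, 245.9])]
slot inner corners, outer corners [array([391.5, 479.9]), array([313.4, 480.2]), array([386.8, 501.7]), array([308.1, 502. ])] rim L/R [array([137.8, 406.6]), array([600.4, 409.2])]
slot inner corners, outer corners [array([387.6, 475.8]), array([309.6, 476.1]), array([382.8, 497.5]), array([304.2, 497.8])] rim L/R [array([134.3, 402.7]), array([596.2, 405.3])]
```

View pics/z3.png

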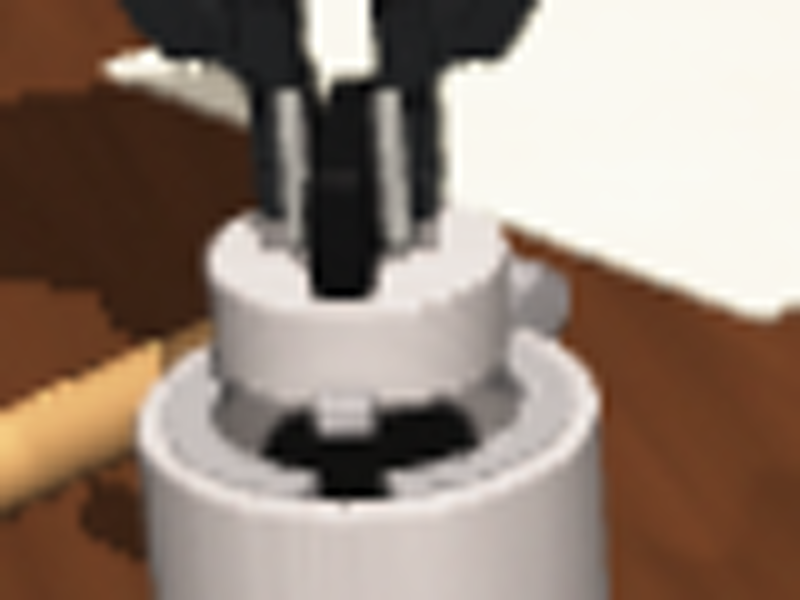

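Zoomed at 10×, the front lug spans x 315–375 with its bottom at y 436. The front slot spans about 318–390, and the rim spans 139–602. Lug and slot agree to about 0.5 mm, so I'll nudge yaw +0.4° and lower gently.

Emit:
apply_moves(
  targets=[
    [[0,0,0.1,0,0,-0.007],[0,0,0.2,0,0,-0.007],[0,0,0.26,0,0,-0.007],[0,0,0.29,0,0,-0.007],[0,0,0.31,0,0,-0.007],[0,0,0.31,0,0,-0.007],[0,0,0.31,0,0,-0.007]],
  ],
)

```text
t: 9.35
tcp_pos: [0.5172, 0.1735, 0.1756]
orientation: [-180.0, 0.0, -110.3]
wrist_force: [0.5, -0.8, -1.7]
finger_gap: 0.148
gripper_force: 59.1
```

Emit:
apply_moves(
  targets=[
    [[0,0,0.01,0,0,0],[0,0,0.02,0,0,0],[0,0,0.03,0,0,0],[0,0,0.04,0,0,0],[0,0,0.04,0,0,0]],
  ],
)

```text
t: 9.98
tcp_pos: [0.5171, 0.1735, 0.1734]
orientation: [180.0, -0.0, -110.3]
wrist_force: [-0.4, 0.7, -2.1]
finger_gap: 0.152
gripper_force: 59.1
```

Emit:
apply_moves(
  targets=[
    [[0,0,0.02,0,0,0],[0,0,0.04,0,0,0],[0,0,0.06,0,0,0],[0,0,0.08,0,0,0],[0,0,0.1,0,0,0],[0,0,0.1,0,0,0]],
  ],
)

```text
t: 10.72
tcp_pos: [0.5171, 0.1735, 0.1684]
orientation: [180.0, -0.0, -110.3]
wrist_force: [-1.8, 0.3, -1.9]
finger_gap: 0.151
gripper_force: 59.1
```

Emit:
apply_moves(
  targets=[
    [[0,0,0.02,0,0,0],[0,0,0.04,0,0,0],[0,0,0.06,0,0,0],[0,0,0.06,0,0,0]],
  ],
)

```text
t: 11.22
tcp_pos: [0.5172, 0.1735, 0.1658]
orientation: [-180.0, 0.0, -110.3]
wrist_force: [-1.3, -0.4, 4.7]
finger_gap: 0.153
gripper_force: 60.0
```

Emit:
apply_moves(
  targets=[
    [[0,0,0.02,0,0,0],[0,0,0.04,0,0,0],[0,0,0.06,0,0,0],[0,0,0.08,0,0,0],[0,0,0.1,0,0,0],[0,0,0.12,0,0,0],[0,0,0.12,0,0,0]],
  ],
)

```text
t: 12.1
tcp_pos: [0.5173, 0.1736, 0.1598]
orientation: [-180.0, 0.0, -110.3]
wrist_force: [-3.1, 0.1, 7.9]
finger_gap: 0.15
gripper_force: 60.5
```

Emit:
apply_moves(
  targets=[
    [[0,0,0,0,0,0.04],[0,0,0,0,0,0.08],[0,0,0,0,0,0.12],[0,0,0,0,0,0.16],[0,0,0,0,0,0.2],[0,0,0,0,0,0.2]],
  ],
)

```text
t: 12.85
tcp_pos: [0.5176, 0.1735, 0.16]
orientation: [-179.9, 0.1, -121.8]
wrist_force: [-0.3, -0.5, 7.0]
finger_gap: 0.156
gripper_force: 60.5
```

```bash
cat > s.py <<'E'
from plant import r
s=r.read_state();print({k:s[k].round(2).tolist() for k in("orientation","wrist_force","wrist_torque","q")},s["tcp_pos"].round(4))
E
python3 s.py
```

```text
{'orientation': [-179.93, 0.05, -121.81], 'wrist_force': [-0.34, -0.46, 6.96], 'wrist_torque': [-0.05, 0.24, -0.13], 'q': [9.73, 16.75, -9.45, 63.7, -0.01, -48.46]} [0.5176 0.1735 0.16  ]
```

Emit:
apply_moves(
  targets=[
    [[0,0,0,0,0,0.04],[0,0,0,0,0,0.08],[0,0,0,0,0,0.12],[0,0,0,0,0,0.16],[0,0,0,0,0,0.2],[0,0,0,0,0,0.24],[0,0,0,0,0,0.28],[0,0,0,0,0,0.32],[0,0,0,0,0,0.36],[0,0,0,0,0,0.4],[0,0,0,0,0,0.44],[0,0,0,0,0,0.48],[0,0,0,0,0,0.52],[0,0,0,0,0,0.56],[0,0,0,0,0,0.6],[0,0,0,0,0,0.6]],
  ],
)

```text
t: 14.85
tcp_pos: [0.5177, 0.1735, 0.16]
orientation: [-180.0, 0.1, -156.2]
wrist_force: [-1.0, -0.1, 8.1]
finger_gap: 0.148
gripper_force: 60.5
```

```bash
python3 s.py
```

```text
{'orientation': [-179.97, 0.09, -156.19], 'wrist_force': [-1.0, -0.07, 8.11], 'wrist_torque': [-0.05, 0.19, -0.08], 'q': [9.73, 16.76, -9.45, 63.7, -0.01, -14.08]} [0.5177 0.1735 0.16  ]
```

Emit:
apply_moves(
  targets=[
    [[0,0,0,0,0,0.03],[0,0,0,0,0,0.06],[0,0,0,0,0,0.08],[0,0,0,0,0,0.08]],
  ],
)

```text
t: 15.35
tcp_pos: [0.5177, 0.1736, 0.16]
orientation: [-180.0, 0.1, -160.8]
wrist_force: [-0.9, 0.5, 8.6]
finger_gap: 0.15
gripper_force: 60.5
```

```bash
python3 s.py
```

```text
{'orientation': [-179.99, 0.09, -160.75], 'wrist_force': [-0.9, 0.53, 8.6], 'wrist_torque': [-0.01, 0.22, -0.0], 'q': [9.73, 16.76, -9.45, 63.7, 0.0, -9.52]} [0.5177 0.1736 0.16  ]
```

Emit:
apply_moves(
  targets=[
    [[0,0,0,0,0,0.015],[0,0,0,0,0,0.03],[0,0,0,0,0,0.03]],
  ],
)

```text
t: 15.72
tcp_pos: [0.5177, 0.1736, 0.1601]
orientation: [-180.0, 0.1, -162.5]
wrist_force: [-0.1, 0.7, 7.1]
finger_gap: 0.151
gripper_force: 60.5
```

```bash
python3 s.py
```

```text
{'orientation': [-179.99, 0.1, -162.47], 'wrist_force': [-0.11, 0.65, 7.13], 'wrist_torque': [-0.01, 0.2, 0.04], 'q': [9.73, 16.75, -9.45, 63.7, 0.01, -7.8]} [0.5177 0.1736 0.1601]
```

Emit:
apply_moves(
  targets=[
    [[0,0,0,0,0,0.015],[0,0,0,0,0,0.03],[0,0,0,0,0,0.03]],
  ],
)

```text
t: 16.1
tcp_pos: [0.5177, 0.1737, 0.1601]
orientation: [-180.0, 0.1, -164.2]
wrist_force: [-0.2, 0.6, 8.3]
finger_gap: 0.152
gripper_force: 60.5
```

```bash
python3 s.py
```

```text
{'orientation': [-180.0, 0.1, -164.18], 'wrist_force': [-0.18, 0.62, 8.31], 'wrist_torque': [0.08, 0.22, 0.04], 'q': [9.73, 16.75, -9.45, 63.7, 0.01, -6.09]} [0.5177 0.1737 0.1601]
```

Emit:
apply_moves(
  targets=[
    [[0,0,0,0,0,0.015],[0,0,0,0,0,0.03],[0,0,0,0,0,0.03]],
  ],
)

```text
t: 16.48
tcp_pos: [0.5177, 0.1737, 0.1601]
orientation: [180.0, 0.1, -165.9]
wrist_force: [0.4, 0.5, 8.2]
finger_gap: 0.151
gripper_force: 60.5
```

```bash
python3 s.py
```

```text
{'orientation': [180.0, 0.1, -165.9], 'wrist_force': [0.38, 0.48, 8.19], 'wrist_torque': [0.11, 0.18, -0.03], 'q': [9.73, 16.75, -9.45, 63.7, 0.01, -4.37]} [0.5177 0.1737 0.1601]
```

Emit:
apply_moves(
  targets=[
    [[0,0,0,0,0,0.015],[0,0,0,0,0,0.03],[0,0,0,0,0,0.03]],
  ],
)

```text
t: 16.85
tcp_pos: [0.5177, 0.1737, 0.16]
orientation: [180.0, 0.1, -167.6]
wrist_force: [-0.1, 1.5, 8.0]
finger_gap: 0.152
gripper_force: 60.5
```

```bash
python3 s.py
```

```text
{'orientation': [179.99, 0.1, -167.62], 'wrist_force': [-0.14, 1.46, 7.95], 'wrist_torque': [0.12, 0.15, 0.03], 'q': [9.73, 16.76, -9.45, 63.69, 0.02, -2.65]} [0.5177 0.1737 0.16  ]
```

Emit:
apply_moves(
  targets=[
    [[0,0,0,0,0,0.015],[0,0,0,0,0,0.03],[0,0,0,0,0,0.03]],
  ],
)

```text
t: 17.23
tcp_pos: [0.5178, 0.1738, 0.1601]
orientation: [180.0, 0.1, -169.3]
wrist_force: [-0.3, 1.0, 8.5]
finger_gap: 0.15
gripper_force: 60.5
```

```bash
python3 s.py
```

```text
{'orientation': [179.98, 0.11, -169.33], 'wrist_force': [-0.27, 0.95, 8.47], 'wrist_torque': [0.17, 0.17, 0.05], 'q': [9.74, 16.76, -9.45, 63.69, 0.02, -0.93]} [0.5178 0.1738 0.1601]
```

At 1.03 rad, still turning freely.

Emit:
apply_moves(
  targets=[
    [[0,0,0,0,0,0.015],[0,0,0,0,0,0.03],[0,0,0,0,0,0.03]],
  ],
)

```text
t: 17.6
tcp_pos: [0.5178, 0.1738, 0.1601]
orientation: [180.0, 0.1, -171.0]
wrist_force: [0.3, 1.6, 6.6]
finger_gap: 0.153
gripper_force: 60.5
```

```bash
python3 s.py
```

```text
{'orientation': [179.98, 0.11, -171.05], 'wrist_force': [0.34, 1.62, 6.58], 'wrist_torque': [0.21, 0.15, 0.03], 'q': [9.74, 16.76, -9.44, 63.69, 0.02, 0.79]} [0.5178 0.1738 0.1601]
```

Emit:
apply_moves(
  targets=[
    [[0,0,0,0,0,0.015],[0,0,0,0,0,0.03],[0,0,0,0,0,0.03]],
  ],
)

```text
t: 17.98
tcp_pos: [0.5178, 0.1739, 0.1601]
orientation: [180.0, 0.1, -172.8]
wrist_force: [-0.1, 1.7, 8.5]
finger_gap: 0.15
gripper_force: 60.5
```

```bash
python3 s.py
```

```text
{'orientation': [179.97, 0.11, -172.76], 'wrist_force': [-0.12, 1.71, 8.55], 'wrist_torque': [0.3, 0.16, 0.02], 'q': [9.74, 16.76, -9.44, 63.69, 0.03, 2.5]} [0.5178 0.1739 0.1601]
```

Emit:
apply_moves(
  targets=[
    [[0,0,0,0,0,0.015],[0,0,0,0,0,0.03],[0,0,0,0,0,0.03]],
  ],
)

```text
t: 18.35
tcp_pos: [0.5178, 0.1739, 0.1601]
orientation: [180.0, 0.1, -174.5]
wrist_force: [-0.1, 1.4, 7.5]
finger_gap: 0.15
gripper_force: 60.5
```

```bash
python3 s.py
```

```text
{'orientation': [179.96, 0.11, -174.48], 'wrist_force': [-0.12, 1.44, 7.5], 'wrist_torque': [0.29, 0.2, 0.09], 'q': [9.74, 16.76, -9.44, 63.69, 0.03, 4.23]} [0.5178 0.1739 0.1601]
```

Emit:
apply_moves(
  targets=[
    [[0,0,0,0,0,0.015],[0,0,0,0,0,0.03],[0,0,0,0,0,0.03]],
  ],
)

```text
t: 18.73
tcp_pos: [0.5178, 0.1739, 0.1601]
orientation: [180.0, 0.1, -176.2]
wrist_force: [0.6, 2.4, 7.0]
finger_gap: 0.153
gripper_force: 60.5
```

```bash
python3 s.py
```

```text
{'orientation': [179.95, 0.11, -176.2], 'wrist_force': [0.57, 2.4, 6.98], 'wrist_torque': [0.31, 0.1, 0.12], 'q': [9.74, 16.76, -9.44, 63.69, 0.04, 5.94]} [0.5178 0.1739 0.1601]
```

Emit:
apply_moves(
  targets=[
    [[0,0,0,0,0,0.015],[0,0,0,0,0,0.03],[0,0,0,0,0,0.03]],
  ],
)

```text
t: 19.1
tcp_pos: [0.5179, 0.1743, 0.1601]
orientation: [179.9, 0.1, -177.9]
wrist_force: [1.2, 3.5, 6.5]
finger_gap: 0.151
gripper_force: 60.5
```

```bash
python3 s.py
```

```text
{'orientation': [179.91, 0.12, -177.88], 'wrist_force': [1.15, 3.48, 6.54], 'wrist_torque': [0.69, 0.04, 0.34], 'q': [9.76, 16.76, -9.43, 63.67, 0.07, 7.64]} [0.5179 0.1743 0.1601]
```

Torque and sideways force are rising at about 1.18 rad, so this looks like the stop. One more small step to confirm.

Emit:
apply_moves(
  targets=[
    [[0,0,0,0,0,0.01],[0,0,0,0,0,0.015],[0,0,0,0,0,0.015]],
  ],
)

```text
t: 19.48
tcp_pos: [0.5179, 0.1746, 0.1601]
orientation: [179.9, 0.1, -178.7]
wrist_force: [0.4, 5.8, 6.7]
finger_gap: 0.149
gripper_force: 60.5
```

```bash
python3 s.py
```

```text
{'orientation': [179.87, 0.13, -178.71], 'wrist_force': [0.39, 5.78, 6.71], 'wrist_torque': [1.04, -0.01, 0.44], 'q': [9.77, 16.76, -9.43, 63.66, 0.11, 8.48]} [0.5179 0.1746 0.1601]
```

Emit:
apply_moves(
  targets=[
    [[0,0,0,0,0,-0.02],[0,0,-0.02,0,0,-0.02],[0,0,-0.04,0,0,-0.02],[0,0,-0.05,0,0,-0.02],[0,0,-0.05,0,0,-0.02]],
  ],
)

```text
t: 20.1
tcp_pos: [0.5178, 0.1745, 0.1624]
orientation: [179.9, 0.1, -177.6]
wrist_force: [2.0, 5.5, 4.1]
finger_gap: 0.153
gripper_force: 60.0
```

```bash
python3 s.py
```

```text
{'orientation': [179.88, 0.1, -177.59], 'wrist_force': [2.02, 5.51, 4.05], 'wrist_torque': [1.03, -0.15, 0.13], 'q': [9.77, 16.69, -9.19, 64.0, 0.11, 7.36]} [0.5178 0.1745 0.1624]
```

Emit:
apply_moves(
  targets=[
    [[0,0,-0.02,0,0,0],[0,0,-0.04,0,0,0],[0,0,-0.04,0,0,0]],
  ],
)

```text
t: 20.48
tcp_pos: [0.5178, 0.1745, 0.1643]
orientation: [179.9, 0.1, -177.6]
wrist_force: [0.9, 4.5, 3.9]
finger_gap: 0.154
gripper_force: 59.9
```

```bash
python3 s.py
```

```text
{'orientation': [179.88, 0.1, -177.6], 'wrist_force': [0.91, 4.52, 3.88], 'wrist_torque': [1.12, -0.2, 0.16], 'q': [9.77, 16.62, -8.99, 64.27, 0.11, 7.36]} [0.5178 0.1745 0.1643]
```

The lid has risen past the 15 mm level with the spring still pushing, so it's in the notch. I'll release it and check.

Emit:
apply_moves(
  targets=[
    [[0,0,0,0,0,0],[0,0,0,0,0,0],[0,0,0,0,0,0],[0,0,0,0,0,0],[0,0,0,0,0,0]],
  ],
  jaw=36,
)

```text
t: 21.1
tcp_pos: [0.5171, 0.1734, 0.164]
orientation: [-180.0, -0.0, -177.6]
wrist_force: [0.9, 0.4, -0.5]
finger_gap: 0.422
gripper_force: 0.0
```

Emit:
apply_moves(
  targets=[
    [[0,0,-0.1,0,0,0],[0,0,-0.4,0,0,0],[0,0,-1.0,0,0,0],[0,0,-2.0,0,0,0],[-1.0,0,-3.0,0,0,0],[0,0,-3.0,0,0,0],[0,0,-3.0,0,0,0]],
  ],
)

```text
t: 21.98
tcp_pos: [0.5162, 0.1737, 0.316]
orientation: [180.0, 0.1, -177.6]
wrist_force: [0.2, -0.4, -1.1]
finger_gap: 0.421
gripper_force: 0.0
```

Emit:
apply_moves(
  targets=[
    [[1.0,0,0,0,0,0],[2.0,0,0,0,0,0],[3.0,0,0,0,0,0],[3.5,0,0,0,0,0],[3.5,0,0,0,0,0]],
  ],
)

```text
t: 22.6
tcp_pos: [0.3407, 0.1662, 0.3152]
orientation: [180.0, 0.1, -177.6]
wrist_force: [0.5, -0.7, -0.2]
finger_gap: 0.424
gripper_force: 0.0
```

Run:
```python
from h import *
from plant import r
s=r.read_state();print(s["tcp_pos"],s["wrist_force"])
fs=r.grab_frame("side");ft=r.grab_frame("top")
c=lambda f,x,y:cv2.resize(f["frame"][y-38:y+37,x-25:x+25,::-1],(400,600),interpolation=cv2.INTER_CUBIC)
cv2.imwrite("pics/z4.png",np.hstack([c(fs,258,195),c(ft,240,266)]))
```

```text
[0.34071986 0.16621189 0.31516413] [ 0.51926238 -0.683427   -0.17497183]
```

View pics/z4.png

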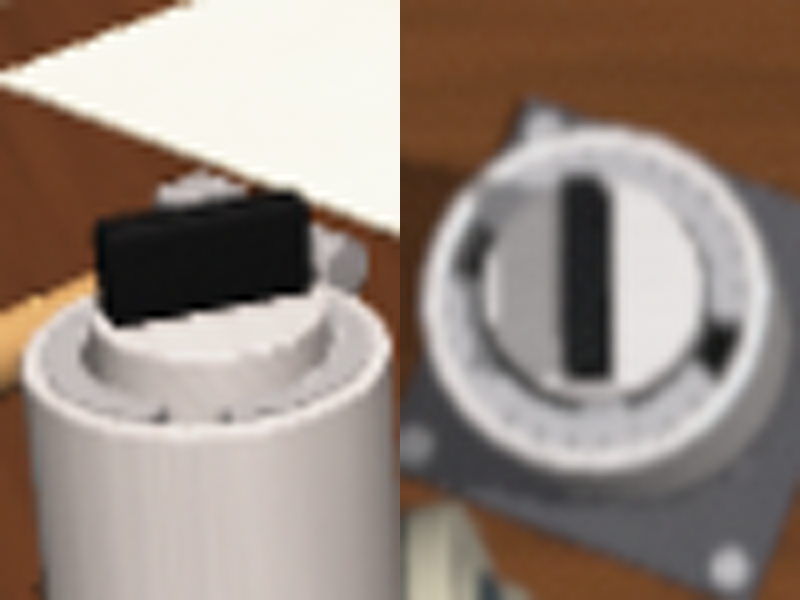

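The lid sits level in the mouth with its bar turned clear of the slots. In the zoomed side view, the plug's front top edge is at (210,358). I'll check that height against the locked and unlocked predictions.

Run:
```python
from h import *
from plant import r
f=r.grab_frame("side")
z=lambda p:((proj(f,p)-[233,157]+.5)*8).round(1)
d=np.array([.378,.926,0])
for h in(.143,.139):
    c=np.array([.5171,.1708,h]);print(h,"front",z(c-.033*d),"L/R",z(c-.033*np.array([.927,-.374,0])),z(c+.033*np.array([.927,-.374,0])),"bar top ends",z(c+[.03,0,.03]),z(c+[-.03,0,.03]))
print("rim front",z(np.array([.5171,.1708,.13])-.052*d))
```

```text
0.143 front [188.3 362. ] L/R [ 85.8 307.8] [322.2 309.2] bar top ends [301.7 193.6] [ 88.7 226.5]
0.139 front [189.4 375.2] L/R [ 87.  320.8] [323.  322.1] bar top ends [302.5 206.8] [ 90.  239.9]
rim front [182.5 437.3]
```

The observed front edge (about 359) and bar ends (about 195 and 222) match the locked height: 143 mm predicts 362, 194 and 226. I'll hand it in.

```bash
python3 -c "
from plant import r
print(r.sign_off())"
```

```text
the job is handed in; nothing more can be done
None
```

The lid is on and locked: I turned it clockwise to the stop (about 1.18 rad) and let go, the side view puts it at its latched height, and I handed the job in with the gripper clear of everything.

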